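# Shift the gear selector into third

### The job

The gear selector on the bench has an H-shaped gate, and its lever stands somewhere along the left leg of the H (first and second). Shift it into third by pushing the ball knob with the fingertips: along to the crossbar, across to the right, then forward, away from the robot, until it is fully home in the far right slot. Only push the lever, never take it between the fingers, leave everything else on the bench where it is, and finish clear of it all.

Things in the scene. Friction and masses are not known exactly. Their poses are not given: they have to be found in the camera images.
- shifter: gear selector fixed to the bench, yaw within 0.35 rad: grey housing 116 (x) x 104 (y) mm on a flange 150 x 140 x 8 mm, aluminium gate plate on top, upper face 78 mm up. Two short steel rods stick out of the far side, to 88 mm from the centre, 45 mm up. Origin: centre of the underside. +x forward (away from the robot), +y left, z up
- gate_centre (a point): centre of the H on the gate plate's upper face, axes as the selector. The 6 mm plate has two slots along x, 18 mm wide, centre lines at y = +18 and -18 mm, from x = -31 to +31 mm, joined by a crossbar slot 18 mm wide along y at x = 0. First = left forward, second = left back, third = right forward (+x, -y), fourth = right back
- knob (a point): centre of the black ball knob, 34 mm across, on a 10 mm steel stem (z axis up the stem). The stem pivots on the selector's centre line, 15 mm above the bench. With a = joint across, b = joint lever the knob lies in the selector's frame at x = 130 sin b, y = -130 cos b sin a, z = 15 + 130 cos b cos a (mm): 39 mm left or right in the legs, up to 48 mm forward or back
- across (a joint): sideways swing of the lever, rad: 0 in the middle of the crossbar, about -0.29 in the left leg of the H, about +0.29 in the right leg (stops near 0.35). Can change much only while the lever is at the crossbar
- lever (a joint): forward swing of the lever, rad: 0 at the crossbar (passes along it within about 0.06), positive forward, away from the robot, negative back; stops near 0.38 at the slot ends. About 1 N at the knob moves the lever any way; no spring, it stays where it is left
- side_cutters: bystander: side cutters with red handles, 147 x 53 x 12 mm, lying on the robot's side of the selector; origin under their middle
- block: bystander: small machined block with a pin, 30 x 40 x 36 mm, left of the selector; origin at the centre of its underside
- flange: bystander: drilled rectangular plate, 60 x 90 x 10 mm, lying left of the selector; origin at the centre of its underside
- flux_bottle: bystander: squeeze bottle with a black cap, 36 mm across, 95 mm tall, standing behind the selector; origin at the centre of its underside
- threadlock: bystander: squeeze bottle with a white nozzle, 31 mm across, 90 mm tall, standing right of the selector; origin at the centre of its underside
- jar: bystander: squat round jar with a black lid, 56 mm across, 55 mm tall, standing to the right of the selector; origin at the centre of its underside

How it is judged:
By the outcome, as a careful person would: the job done as asked, in the order asked, and still so for the second after the job is handed in, with the robot touching nothing.
It also fails if it takes over 51 s, if anything falls off the work surface, if the arm or the gripper's body presses on something with over 40 N, if the wrist force passes 120 N, or if a joint passes its speed limit or range.

### The arm

A 6-joint arm with a two-finger parallel gripper is mounted at the origin on a cart in front of the work surface, level with it; the furniture and walls round the work are solid. World frame = base frame: x ahead of the robot, y to its left, z up, the work surface at z = 0. Lengths are in m, angles in rad, forces in N, time in s.
With the tool pointing down it reaches from about 0.25 to 0.85 m from the base axis. Payload 12.5 kg.
Tool frame: the origin (TCP) lies at the very end of the fingers, on their centre line; the grasp point (between the pads) lies 19 mm behind it; z points along the fingers, y is the line along which they close (so a half turn about z gives the same grasp; the last joint's range is limited). The gripper opens to 93 mm and grips with 3 to 60 N. Pads are 15 mm wide; open, the fingers measure 128 mm over their backs; the gripper's body (75 mm by 188 mm) begins 65 mm behind the grasp point.
Start: joints at [1.055, 0.351, 1.652, -0, 1.139, -0.085], TCP at [0.23, 0.5, 0.219] pointing down, gripper open.
Joint ranges: [-2.75, 2.75], [-0.79, 2.1], [0.01, 2.65], [-1.57, 4.71], [0.07, 3.14], [-2.87, 2.87]. Speed limits (rad/s): [2.22, 2.22, 2.79, 3.14, 3.14, 3.14].

### API

Orientations are given as a unit quaternion [w, x, y, z].
In Python, from plant import ctrl gives the robot as it stands. The module is installed in compiled form; this text tells all that it offers. Calls block until the motion is done:
- ctrl.move_ptp(position, orientation): joint-space move of the TCP to a pose.
- ctrl.move_linear(position, attitude=None, feed=0.15, stop_force=None): straight line of the TCP; attitude=None keeps the orientation; feed is the mean speed in m/s. With stop_force (N) it stops when the force on the tool has changed by that much, and returns True; else False.
- ctrl.set_joints(angles): joint-space move.
- ctrl.ungrasp() and ctrl.close_gripper(): open the fingers fully, or close them until they stop; the grip force is fixed at half the most.
- ctrl.wait(seconds).
- ctrl.inverse_kinematics(position, orientation): joint angles nearest the present ones, or None.
- ctrl.state(): the state.
- ctrl.snapshot(name): name is "side" or "top"; returns (picture, depth): 400x640x3 uint8, blue, green, red; 400x640 float32, m along the optical axis (not along the pixel's ray), 0 where there is no reading.
- ctrl.calibration(name): a dict with "fx", "fy", "cx", "cy" (pixels), "k1" (the pictures are not rectified: a ray, as slopes to the right and down, at radius r is drawn at 1 + k1 r^2 times it, then the intrinsics apply), "world_to_cam" (4x4, takes a point from world to camera coordinates). Camera axes: x right, y up, looking along -z (the intrinsics and any distortion apply to the point x, -y, -z); pixel columns grow to the right and rows downward; lengths in m; the calibration is good to about 2 mm. A picture is of the moment at which its call begins. calibration takes no time and is no camera call.
A pose or a line that the arm cannot do raises ctrl.PlanningError and nothing moves.
- ctrl.sign_off(): hands the job in, once; it reports no verdict.
Trained networks look in the newest picture that a camera, given by its name, has taken for a name from the list of things; names that differ only in an ending like _2 or _b are one class to them, and where a whole thing is asked for, a point or a joint stands for the part that bears it (a point fixed in the world has none). Each returns a list of dicts, best first, with "p" (0 to 1); they miss things now and then, are a little off and sometimes report something else, mostly with a low value. They report only what shows in the picture. A call takes as long as a camera call.
- ctrl.spot_in(label, camera): "box" ([left, top, right, bottom] in pixels, round what is visible of it).
- ctrl.trace(label, camera): "mask" (400x640 bool, what is visible of it) and "box" ([left, top, right, bottom] in pixels, round what is visible of it).
The state is a dict: "time": time; "joint_positions": joint angles; "joint_velocities": joint speeds; "joint_efforts": joint torques, N m; "tcp_pos": TCP position; "tool_rot": TCP orientation; "force": force on the tool from outside, world axes, zero at the start; "moment": the same for the moment, N m; "opening": finger opening in m.
Only numpy, scipy, OpenCV 4.12 (cv2) and the standard library are available. Lean on these libraries where they do the work, as an engineer would, in place of code of your own. Each camera call takes 0.05 s, during which the arm holds its last target. There are 200 camera calls.

## Working session

There is one attempt and no reset: what is moved stays moved. The work goes in short steps, each a Python script; the robot and the scene stay as the last script left them, time stands still between calls to the robot, and variables do not carry over. Pictures are saved under pics/ and viewed, on a budget of 10 in all, crops included, one or two more only if the job needs it, and the job is handed in when it is done.

```bash
mkdir -p pics; cat > h.py <<'E'
import numpy as np, cv2
from plant import ctrl
def cloud(name, depth):
    c=ctrl.calibration(name); v,u=np.mgrid[0:400,0:640]
    xd=(u-c["cx"])/c["fx"]; yd=(v-c["cy"])/c["fy"]
    x,y=xd.copy(),yd.copy()
    for _ in range(10):
        s=1+c["k1"]*(x*x+y*y); x,y=xd/s,yd/s
    P=np.stack([x*depth,-y*depth,-depth,np.ones_like(depth)],-1)
    W=P@np.linalg.inv(c["world_to_cam"]).T
    W=W[...,:3]; W[depth<=0]=np.nan
    return W
E
python3 - <<'E'
from h import *
for n in("top","side"):
    im,d=ctrl.snapshot(n); cv2.imwrite(f"pics/{n}0.png",im); np.save(n+"0.npy",d)
    W=cloud(n,d)
    for l in("shifter","knob","lever","side_cutters","block","flange","flux_bottle","threadlock","jar"):
        r=ctrl.trace(l,n)
        for q in r[:2]:
            p=W[q["mask"]]; p=p[~np.isnan(p[:,0])]
            if len(p): print(n,l,round(q["p"],2),np.round(q["box"]),"med",np.median(p,0).round(3),"lo",np.percentile(p,3,axis=0).round(3),"hi",np.percentile(p,97,axis=0).round(3),len(p))
print(ctrl.state())
for n in("top","side"): print(np.linalg.inv(ctrl.calibration(n)["world_to_cam"])[:3,3])
E
```

```text
top shifter 0.91 [275. 192. 353. 278.] med [0.537 0.067 0.075] lo [ 0.468 -0.001  0.005] hi [0.608 0.134 0.145] 4523
top knob 0.94 [279. 205. 320. 238.] med [0.557 0.105 0.142] lo [0.541 0.067 0.021] hi [0.578 0.126 0.151] 371
top lever 0.87 [274. 207. 317. 236.] med [0.557 0.106 0.142] lo [0.541 0.068 0.022] hi [0.576 0.127 0.151] 385
top side_cutters 0.82 [298. 270. 362. 298.] med [0.424 0.041 0.009] lo [ 0.41  -0.03   0.005] hi [0.462 0.096 0.012] 544
top block 0.58 [298. 269. 364. 298.] med [0.424 0.031 0.009] lo [ 0.412 -0.034  0.004] hi [0.462 0.096 0.012] 593
top block 0.52 [254. 258. 272. 280.] med [0.466 0.169 0.022] lo [ 0.446  0.15  -0.   ] hi [0.486 0.188 0.034] 328
top flange 0.67 [273. 186. 353. 277.] med [0.538 0.067 0.075] lo [ 0.468 -0.001  0.004] hi [0.613 0.134 0.145] 4653
top flange 0.63 [219. 204. 270. 245.] med [0.56  0.221 0.009] lo [0.525 0.178 0.004] hi [0.597 0.265 0.013] 1039
top flux_bottle 0.79 [295. 165. 314. 188.] med [0.656 0.082 0.059] lo [0.645 0.067 0.004] hi [0.677 0.099 0.085] 317
top threadlock 0.46 [362. 228. 374. 245.] med [ 0.526 -0.045  0.057
[... 1769 characters left out ...]
0, -1.85323984e-05,
        1.13909212e+00, -8.46327853e-02]), 'joint_velocities': array([ 8.54471974e-04,  1.62055584e-03, -4.01895459e-05, -1.69151218e-03,
       -1.07890321e-03, -3.20508088e-04]), 'joint_efforts': array([ 1.75607311e-03, -4.97250223e+01, -2.85486978e+01,  7.00121513e-02,
        2.21334770e-02,  2.64786695e-05]), 'tcp_pos': array([0.22965868, 0.49974355, 0.21862512]), 'tool_rot': array([ 6.20414627e-06,  2.13723106e-01,  9.76894280e-01, -8.42195973e-06]), 'force': array([ 0.2962151 ,  0.0741788 , -0.53386956]), 'moment': array([-0.01135649,  0.02400216,  0.028102  ]), 'opening': 0.09316330090131185}
[0.43435987 0.02534315 0.96972911]
[ 0.07763738 -0.81099809  0.52088697]
```

View pics/top0.png

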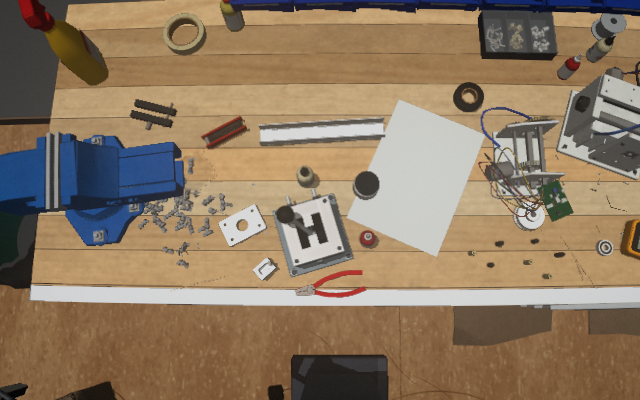

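View pics/side0.png

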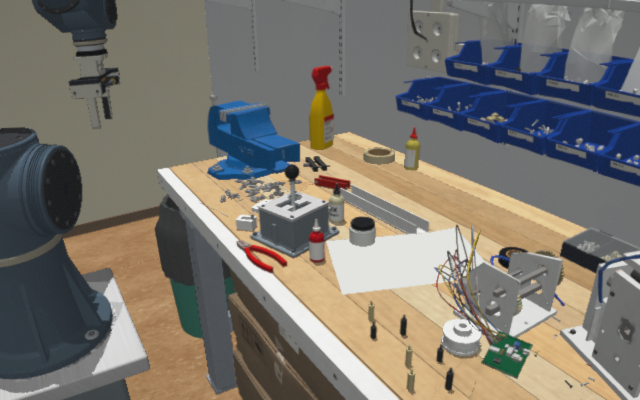

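The top view shows the selector at about px (313,234), yawed a little anticlockwise. The knob is at (287,214), forward in the left leg (first). The flux bottle is at (305,176), the threadlock at (368,239) and the jar at (366,185). The side view agrees. Next I fit the selector and the knob.

```bash
cat > fit.py <<'E'
from h import *
from scipy.optimize import least_squares
def knob(W,c0,rad=.03):
    p=W.reshape(-1,3); p=p[~np.isnan(p[:,0])]
    p=p[(np.linalg.norm(p-c0,axis=1)<rad)&(p[:,2]>.118)]
    r=least_squares(lambda c:np.linalg.norm(p-c,axis=1)-.017,c0,loss="soft_l1",f_scale=.002)
    return r.x,len(p),np.sqrt(np.mean(r.fun**2))
def plate(W,lo,hi):
    p=W.reshape(-1,3); p=p[~np.isnan(p[:,0])]
    s=p[(p[:,2]>lo)&(p[:,2]<hi)&(abs(p[:,0]-.54)<.09)&(abs(p[:,1]-.067)<.09)]
    return s
E
python3 - <<'E'
from fit import *
for n in("top","side"):
    W=cloud(n,np.load(n+"0.npy"))
    print(n,"knob",knob(W,np.array([.557,.105,.135])))
    for lo,hi in((.070,.086),(.003,.014)):
        s=plate(W,lo,hi); 
        print(len(s),np.median(s[:,2]),cv2.minAreaRect((s[:,:2]*1000).astype(np.float32)))
im=cv2.imread("pics/top0.png")[155:305,235:395]
cv2.imwrite("pics/crop1.png",cv2.resize(im,None,fx=5,fy=4.99*.8 and 5,interpolation=cv2.INTER_CUBIC)[:600])
E
```

```text
top knob (array([0.56458873, 0.11476556, 0.1334211 ]), 251, np.float64(0.0010337930280169927))
2198 0.07699212014246198 ((541.0404663085938, 68.89401245117188), (116.5566177368164, 104.19921875), 16.78753662109375)
1985 0.007800266269659573 ((539.8811645507812, 66.74260711669922), (178.9031219482422, 178.09014892578125), 89.54873657226562)
side knob (array([0.5636346 , 0.11620523, 0.13444475]), 195, np.float64(0.0018822916944980007))
1158 0.07820172691031238 ((541.2739868164062, 70.17865753173828), (123.13347625732422, 108.16139221191406), 17.380863189697266)
837 0.008438136354126935 ((539.9371948242188, 65.96532440185547), (176.48928833007812, 179.74722290039062), 89.419189453125)
```

View pics/crop1.png

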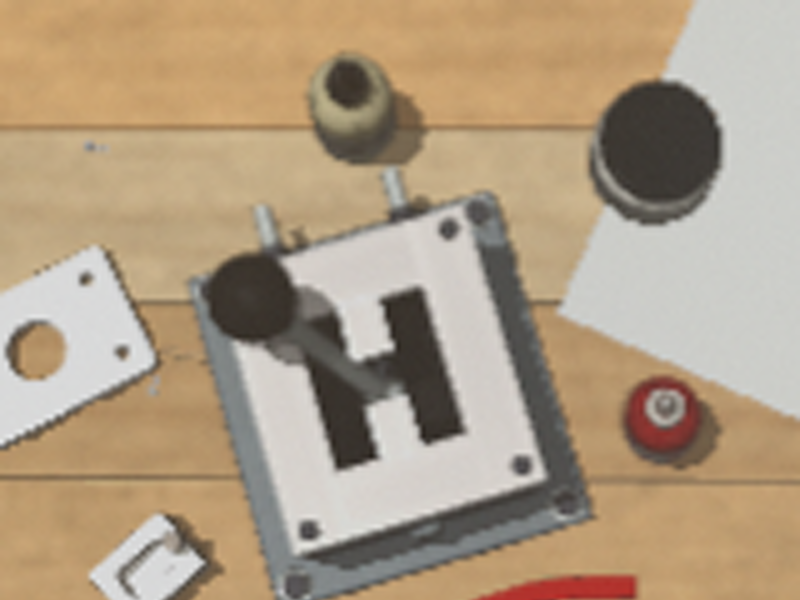

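Both cameras agree. The centre is about (0.541, 0.069) with a yaw of 0.293 rad. In the selector's frame the knob is at (36, 37) mm, z 0.134, and the model gives 0.1347 there, so the lever is in first. I'll push it back with closed fingers, stopping a little short.

```bash
cat >> fit.py <<'E'
C=np.array([.5411,.0692]); TH=.2945
R=np.array([[np.cos(TH),-np.sin(TH)],[np.sin(TH),np.cos(TH)]])
ph=np.pi/2+TH/2; Q=[0,np.cos(ph),np.sin(ph),0]
def w(x,y,z): return np.r_[C+R@[x,y],z]
def loc(p): return np.r_[R.T@(p[:2]-C),p[2]].round(4)
def go(x,y,z,feed=.15,sf=None): 
    r=ctrl.move_linear(w(x,y,z),feed=feed,stop_force=sf); s=ctrl.state()
    print("t",round(s["time"],1),"tcp",loc(s["tcp_pos"]),"F",s["force"].round(1),r); return r
def look(guess,save=None):
    for n in("side","top"):
        im,d=ctrl.snapshot(n); k=knob(cloud(n,d),w(*guess),.028); print(n,loc(k[0]),k[1:])
        if save: cv2.imwrite(f"pics/{save}_{n}.png",cv2.resize(im[110:290,200:440],None,fx=3,fy=3))
E
python3 - <<'E'
from fit import *
ctrl.close_gripper()
print(ctrl.inverse_kinematics(w(.085,.039,.2),Q))
ctrl.move_linear([.23,.5,.26],feed=.2)
ctrl.move_ptp(w(.085,.039,.2),Q)
go(.085,.039,.122)
go(.032,.039,.122,.05,15)
print(ctrl.state()["opening"])
look((.008,.039,.143),"p1")
E
```

```text
[ 1.37003337e-01  5.04943232e-01  1.46496111e+00 -4.44089210e-16
  1.17168831e+00 -1.72829299e+00]
t 5.4 tcp [0.0855 0.0392 0.1228] F [-0.   0.3  0.9] False
t 6.6 tcp [0.0319 0.039  0.1218] F [-0.7 -0.7 -0.3] False
0.0007261975735655587
side [0.0093 0.0381 0.1414] (331, np.float64(0.004427460729702576))
top [0.008 0.039 0.143] (0, np.float64(nan))
  return _methods._mean(a, axis=axis, dtype=dtype,
  ret = ret.dtype.type(ret / rcount)
```

View pics/p1_side.png

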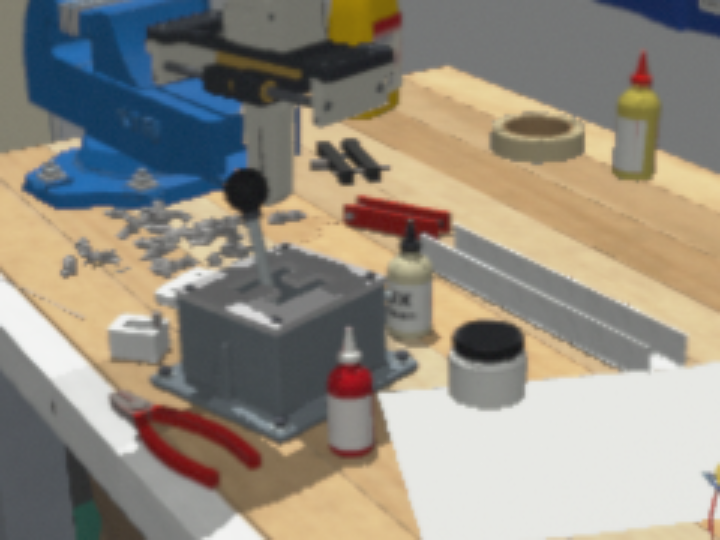

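The side crop shows the fingers behind the ball at (265,165), with the lever nearly at the crossbar. The fit gives x≈+8 mm, as expected. I'll finish the push, lift clear and measure.

```bash
python3 - <<'E'
from fit import *
go(.0245,.039,.122,.04,15)
go(.040,.039,.122)
go(.040,.100,.190,.2)
look((.0,.038,.141),"p2")
E
```

```text
t 7.0 tcp [0.0242 0.039  0.122 ] F [-0.   0.3 -0.7] False
t 7.3 tcp [0.0401 0.039  0.1218] F [ 0.2 -0.5  0.6] False
t 7.9 tcp [0.0394 0.0997 0.1893] F [0.5 0.2 0.3] False
side [-0.0023  0.0399  0.1391] (213, np.float64(0.0017033181854852648))
top [-0.002   0.0383  0.1381] (263, np.float64(0.0010480643047846075))
```

View pics/p2_top.png

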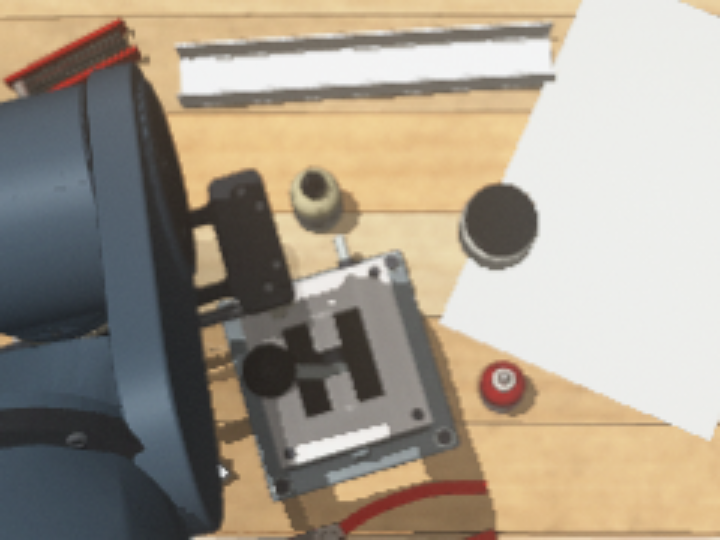

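The ball, at about crop (270,370), lines up with the crossbar: x is −2 mm and it passes within ±8. Now I push across to the right.

```bash
python3 - <<'E'
from fit import *
go(-.001,.100,.190,.2)
go(-.001,.096,.122)
go(-.001,-.012,.122,.05,7)
look((-.001,-.038,.141),"p3")
go(-.001,.025,.122)
go(-.001,.060,.195,.2)
look((-.001,-.038,.141))
E
```

```text
t 8.4 tcp [-0.0014  0.0995  0.1896] F [ 0.8 -0.4  0.5] False
t 9.0 tcp [-0.0004  0.0959  0.1224] F [-0.   0.6  0.6] False
t 11.3 tcp [-0.0011 -0.0117  0.1219] F [-0.8  3.4 -2.8] False
side [-0.0038 -0.0387  0.1401] (334, np.float64(0.004348241635927343))
top [-0.001 -0.038  0.141] (0, np.float64(nan))
t 11.8 tcp [-0.0007  0.0248  0.1223] F [ 0.1 -1.   0.1] False
t 12.3 tcp [-0.0013  0.0594  0.1943] F [-0.4  0.4 -0.5] False
side [-0.002  -0.0418  0.1377] (216, np.float64(0.0014507624824441428))
top [-0.0019 -0.0435  0.1364] (154, np.float64(0.0011825706374474195))
  return _methods._mean(a, axis=axis, dtype=dtype,
  ret = ret.dtype.type(ret / rcount)
```

View pics/p3_side.png

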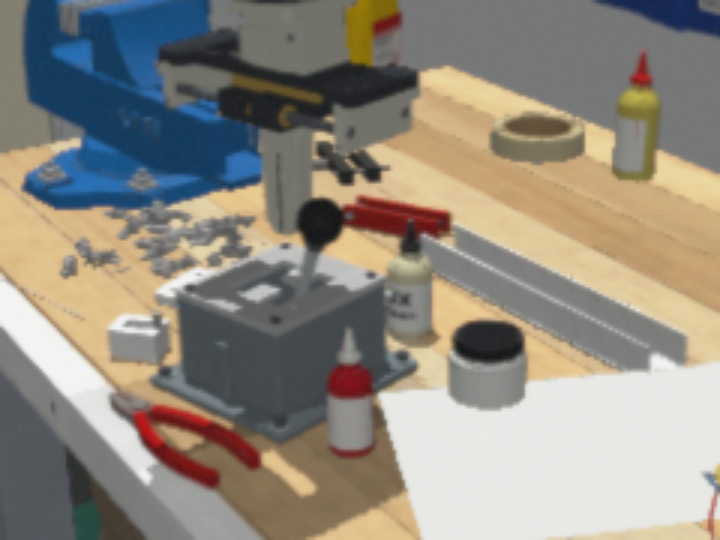

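The ball is at crop (320,222), to the right. The fit gives (−2, −42) mm, inside the right leg (31 to 47). Now forward from behind.

```bash
python3 - <<'E'
from fit import *
go(-.055,.060,.195,.2)
go(-.055,-.041,.195,.2)
go(-.055,-.041,.122)
go(.034,-.041,.122,.05,10)
ctrl.wait(.2)
go(-.02,-.041,.122)
go(-.04,-.041,.20,.2)
go(-.14,.16,.26,.3)
look((.046,-.038,.135),"p4")
E
```

```text
t 12.8 tcp [-0.0551  0.0597  0.1946] F [-0.5  0.2  0.4] False
t 13.5 tcp [-0.0549 -0.0406  0.1947] F [-0.4  0.5 -0.2] False
t 14.1 tcp [-0.0545 -0.0407  0.1226] F [-0.2 -1.3  1. ] False
t 15.5 tcp [ 0.0223 -0.0406  0.1209] F [-2.8 -0.5  2. ] True
t 16.2 tcp [-0.0192 -0.0412  0.1224] F [ 0.8  0.5 -0.3] False
t 16.7 tcp [-0.0397 -0.041   0.1994] F [-0.9 -0.1 -0.9] False
t 17.6 tcp [-0.1399  0.1595  0.2593] F [0.4 0.1 0. ] False
side [ 0.0477 -0.0385  0.1295] (187, np.float64(0.0013458993252042665))
top [ 0.0479 -0.0406  0.1279] (244, np.float64(0.0009816000923203447))
```

View pics/p4_top.png

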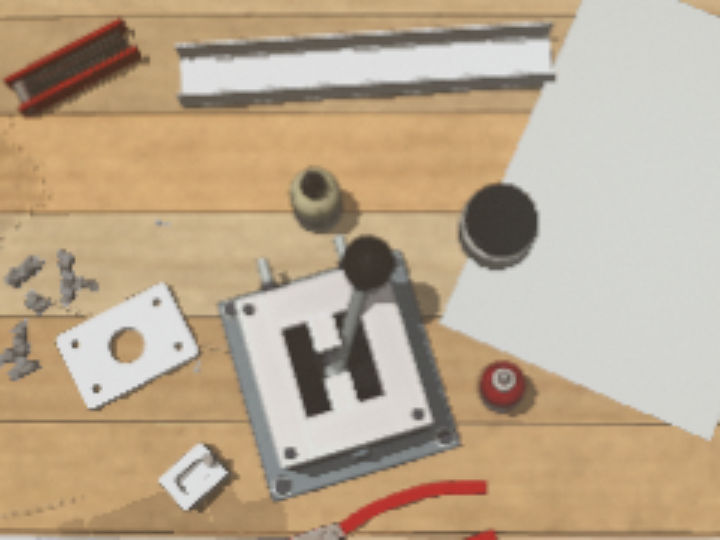

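The ball is at crop (368,262), in the far right slot. The knob is at x = 48 mm, b ≈ 0.376, against the stop. The bystanders look where they were and the arm is clear.

```bash
python3 - <<'E'
from fit import *
im,_=ctrl.snapshot("top"); a=cv2.imread("pics/top0.png")
for n,(l,t,r,b) in dict(flux=(290,163,318,190),thread=(358,226,378,248),jar=(350,168,382,200),block=(252,256,278,281),flange=(217,202,270,247),cutters=(296,268,366,299)).items():
    print(n, cv2.phaseCorrelate(*[cv2.cvtColor(x[t:b,l:r],cv2.COLOR_BGR2GRAY).astype(np.float32) for x in(a,im)]))
ctrl.sign_off()
E
```

```text
flux ((0.08939716191073188, 0.5526998796988405), 0.9946864369474812)
thread ((0.056859745682707796, 0.036751434276755646), 0.9970758353670438)
jar ((-0.02705095839857563, 0.027607618041315618), 1.0177766513079405)
block ((0.6573606890914849, 0.41862891292148063), 0.9263950040605333)
flange ((-0.002054462110020694, 0.4807453332038776), 0.982815752009796)
cutters ((0.056263877515732474, 0.028081764183472302), 0.9752225747538937)
the job is handed in; nothing more can be done
```

The lever is in third and I handed the job in at about 18 s of the 51 s allowed. With the fingers closed, I pushed the ball knob back from first to the crossbar, across to the right, then forward until it hit the stop.

- **Lever position:** after the arm had withdrawn, both cameras put the knob at x ≈ +48 mm. That is about 0.376 rad against a stop near 0.38. Across, the side camera gave y ≈ −39 mm and the top camera −41 mm. The last push stopped on contact (10 N limit).
- **Knob height:** the last fit read 0.128–0.130 m, where the model gives about 0.131 m. That is within the camera calibration error.
- **Other items:** comparing the first and last top pictures, the threadlock, jar and cutters shifted less than 0.1 pixel. The flux bottle, flange and block showed apparent shifts of 0.5–0.8 pixel (about 1 mm). I put that down to changed shadows from the arm, since I kept the fingertips at about 0.12 m or higher and these items are lower. I did not check it any other way.
- **Failed check:** the top camera could not see the knob while the gripper was over it, so I measured again after each withdrawal.

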